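Shim the rocking paint scale

ROBOT

A 6-joint arm with a two-finger parallel gripper is mounted at the origin on a cart in front of the work surface, level with it; the furniture and walls round the work are solid. World frame = base frame: x ahead of the robot, y to its left, z up, the work surface at z = 0. Lengths are in m, angles in rad, forces in N, time in s.
With the tool pointing down it reaches from about 0.375 to 0.9 m from the base axis. Payload 3.1 kg.
Tool frame: the origin (TCP) lies on the centre line of the jaws, within the pads' length; the fingertips stand 25 mm ahead of it and the grasp point (between the pads) lies 6 mm ahead of it; x points along the fingers, y is the direction in which the jaws open and shut, and the axes are right-handed (so a half turn about x gives the same grasp; the last joint's range is limited). The gripper opens to 87 mm and grips with 3 to 60 N. Pads are 19 mm wide; open, the fingers measure 117 mm over their backs; the gripper's body (75 mm by 190 mm) begins 51 mm behind the grasp point.
Start: joints at [0.978, 0.527, 1.433, -0, 1.181, -0.178], TCP at [0.252, 0.572, 0.248] pointing down, gripper open.
Joint ranges: [-3.08, 3.08], [-0.75, 2.2], [0.22, 2.44], [-1.43, 4.57], [0, 2.65], [-2.85, 2.85]. Speed limits (rad/s): [2.79, 2.79, 3.14, 3.14, 3.14, 3.14].

INTERFACE

Orientations are given as a unit quaternion [x, y, z, w].
In Python, from rig import robot gives the robot as it stands. The module is installed in compiled form; this text tells all that it offers.
- The arm moves only by the tool move_arm, never from a script. Its argument "commands" is a list of rows, each a list of 5 numbers: the gripper's target within -1 to 1 (shut at 1, half-way at 0, fully open at -1), then the shift along the tool's x, y, z in mm, then the turn about the tool's x in degrees. A call has 1 to 8 rows; each row is the pose to reach, as a shift and turn from the pose commanded when the call began, along the tool's axes at that moment; what a row does not reach only later rows make up. A row lasts 1/12 s, in which the tool goes at most 41.7 mm and 7.16 degrees, less where a joint would pass 70% of its speed; a pose out of reach is approached as far as the arm can. A call with a gripper value outside its range is refused whole. The fingers move at their own pace and stop on an object; "newtons" is the grip in N (left out, the last holds). Time passes only in rows, so rows that repeat a pose let the fingers close. It gives the time, the measured TCP pose, the force and the opening at its end, in the units of the state.
- robot.get_obs(): the state, without advancing time (a new reading comes with each control period).
- robot.camera(name): name is "scene" or "top" or "wrist"; returns a dict with "image" (480x640x3 uint8, red, green, blue), "fx", "fy", "cx", "cy" (pixels), "xyz" and "rotation" of the camera in the world; the wrist camera has in their place "tool_from_camera" (4x4, takes a point from camera to tool coordinates, whose origin is the TCP and whose axes are the tool frame's). Camera axes: x right, y down, z forward; pixel columns grow to the right and rows downward; lengths in m; the calibration is good to about 2 mm. A picture is of the moment at which its call begins: read the wrist's pose just before it. There is no depth.
- robot.hand_in(): hands the job in, once; it reports no verdict.
Trained networks look in a picture, given as the dict that the camera call returned (one of the last four; its "shot" number tells which), for a name from the list of things; names that differ only in an ending like _2 or _b are one class to them, and where a whole thing is asked for, a point or a joint stands for the part that bears it (a point fixed in the world has none). Each returns a list of dicts, best first, with "p" (0 to 1); they miss things now and then, are a little off and sometimes report something else, mostly with a low value. They report only what shows in the picture. A call takes as long as a camera call. They do not tell look-alikes from the thing itself.
- robot.regions_of(picture, name): "pixels" (480x640 bool, what is visible of it) and "bbox" ([left, top, right, bottom] in pixels, round what is visible of it).
The state is a dict: "time": time; "q": joint angles; "joint_velocities": joint speeds; "joint_torque": joint torques, N m; "position": TCP position; "tool_rot": TCP orientation; "ft_force": force on the tool from outside, world axes, zero at the start; "moment": the same for the moment, N m; "grip_width": finger opening in m.
Only numpy, scipy, OpenCV 4.12 (cv2) and the standard library are available. Lean on these libraries where they do the work, as an engineer would, in place of code of your own. Each camera call takes 0.05 s, during which the arm holds its last target.

TASK

The paint-mixing scale rocks because its front left foot has lost its rubber pad: push the wooden wedge along the table, thin end first, under that foot until it takes up the gap and the scale stands firm and level, then take the fingers off the wedge. To prove that it no longer rocks, press down firmly on the top of the scale's front left corner, right above the wedged foot, and finish the program while still pressing there. Only push and press - do not pick up the wedge or the scale, do not shove the scale out of its place or press with brute force, and leave everything else where it stands.

Things in the scene. Friction and masses are not known exactly. Their poses are not given: they have to be found in the camera images.
- scale: loose bench scale, about 1.4 kg: white housing 210 x 165 mm, underside 20 mm and top 53 mm above the table, steel pan (top 67 mm) on its rear part, display on the front strip. Origin: on the table under its centre; x to its rear, y to its left, z up. Feet at x +-85, y +-65 mm: three have rubber pads and carry it level, the front left one is bare and hangs 6 mm up; about 3 N there rocks it down
- bare_foot (a point): lowest point of the bare front left foot (a round stub 15 mm thick with a domed end, at x -85, y +65 mm on the scale), 6 mm above the table, 20 mm behind the housing's front edge and 17 mm in from its left side; nothing else hangs lower than 20 mm round it
- corner_top (a point): point on the housing's top right above the bare foot, 53 mm above the table, where to press: a plain flat patch, 20 mm from the front edge, 17 mm from the left side and 47 mm in front of the pan
- wedge: loose wooden wedge, 45 g, in front of the scale, thin end to the bare foot: 90 long, 44 wide, 16 mm thick at the heel (x = -45 mm), falling evenly to 2.5 mm at the thin end (x = +45). Origin: centre of its underside; z up. The ramp is 6 mm high at x = +22 mm. It slides with under 1 N; once it meets the foot the push rises by several N: stop there, pushed on it shoves the scale along; it does not slip back
- wedge_heel (a point): centre of the wedge's flat upright heel face (44 mm wide, 16 mm high), 8 mm above the table: push here, towards the thin end
- mix_cup: a small white plastic mixing cup, 60 mm wide, 42 mm tall, standing to the left of the scale; stays where it is (origin: centre of its underside)
- jar: an empty glass jar with a grey lid, 34 mm wide, 52 mm tall, standing to the right of the scale; stays where it is (origin: centre of its underside)
- tape: a blue roll of fine tape, 74 mm wide, 12 mm high, lying flat right of the work; stays where it is (origin: centre of its underside)
- screwdriver: a screwdriver with an amber handle, 170 mm long, 26 mm high, lying near the grey drawers; stays where it is (origin: under its centre)
- marker: a white and green marker pen, 135 mm long, 16 mm thick, lying near the table's left edge; stays where it is (origin: under its centre)
- glue: a white glue tube, 126 mm long, 25 mm high, lying near the table's left front; stays where it is (origin: under its centre)
Not all that is in view belongs to the job. There is more than one size of the wedge; the one meant has the size given above.

How it is judged:
By the outcome, as a careful person would: the job done as asked, in the order asked, and still so for the second after the job is handed in, while the arm keeps its last pose, push and grip.
It also fails if it takes over 42 s, if anything falls off the work surface, if the arm or the gripper's body presses on something with over 40 N, if the wrist force passes 120 N, or if a joint passes its speed limit or range.

## Working session

There is one attempt and no reset: what is moved stays moved. The work goes in short steps, Python scripts to look and compute and a tool call to move; the robot and the scene stay as the last step left them, time stands still between calls to the robot, and variables do not carry over. Pictures are saved under pics/ and viewed, and the job is handed in when it is done.

Besides the shell and the picture viewer there is one more tool, called after "Emit:" as name(argument=value, ...), one argument or row to a line, values as JSON. move_arm: Moves the arm, as the interface text tells. Its arguments: {"type":"object","properties":{"commands":{"type":"array","items":{"type":"array","items":{"type":"number"}}},"newtons":{"type":"number"}},"required":["commands"]}

```bash
mkdir -p pics
cat > h.py <<'E'
from rig import robot
import numpy as np, cv2
from scipy.spatial.transform import Rotation as R
def save(p,n): cv2.imwrite(f'pics/{n}.png',cv2.cvtColor(p['image'],cv2.COLOR_RGB2BGR))
def pix2w(p,uv,z):
    uv=np.atleast_2d(uv).astype(float); Rm=np.array(p['rotation']); 
    if Rm.size==4: Rm=R.from_quat(Rm).as_matrix()
    d=np.c_[(uv[:,0]-p['cx'])/p['fx'],(uv[:,1]-p['cy'])/p['fy'],np.ones(len(uv))]@Rm.T
    o=np.array(p['xyz']); return o+d*((z-o[2])/d[:,2])[:,None]
def w2pix(p,X):
    Rm=np.array(p['rotation'])
    c=(np.atleast_2d(X)-np.array(p['xyz']))@Rm
    return np.c_[c[:,0]/c[:,2]*p['fx']+p['cx'],c[:,1]/c[:,2]*p['fy']+p['cy']]
E
python3 - <<'E'
from h import *
print(robot.get_obs())
for n in ['scene','top']:
    p=robot.camera(n); save(p,n+'0'); print(n,p['xyz'],p['rotation'],p['fx'],p['cx'],p['cy'])
    for k in ['scale','wedge','mix_cup','jar']:
        for r in robot.regions_of(p,k): print(k,round(r['p'],2),r['bbox'],r['pixels'].sum())
E
```

```text
{'time': 0.0, 'q': array([ 9.77503549e-01,  5.28483039e-01,  1.43389233e+00, -2.35845586e-05,
        1.18135314e+00, -1.78505860e-01]), 'joint_velocities': array([-2.48000178e-04,  1.95927957e-03, -1.24329698e-04,  6.00923822e-04,
        1.32780262e-03, -8.57079594e-06]), 'joint_torque': array([ 3.50635037e-04, -4.40040171e+01, -1.76590848e+01,  6.35362579e-02,
        5.80410892e-02, -1.39028734e-04]), 'position': array([0.25147624, 0.57144922, 0.24656436]), 'tool_rot': array([ 0.1448946 ,  0.6922315 , -0.14629962,  0.69167733]), 'ft_force': array([-0.08308744,  0.13970576,  0.03045112]), 'moment': array([ 0.01261313, -0.00773704,  0.04238475]), 'grip_width': 0.08708741525412542}
scene [ 0.00537281 -0.45890182  0.77242454] [ 0.85786006 -0.28593152  0.13570709 -0.40484919] 593.6353337835394 322.1497585254065 235.3795803249034
scale 0.83 [302.7, 167.3, 428.2, 263.0] 6566
scale 0.71 [368.1, 324.1, 411.5, 357.6] 865
wedge 0.66 [264.4, 239.9, 302.2, 269.5] 729
wedge 0.62 [377.0, 284.2, 414.2, 299.1] 422
mix_cup 0.63 [311.2, 175.6, 335.7, 204.6] 509
jar 0.21 [368.6, 323.0, 411.6, 357.1] 883
top [0.45980665 0.21105107 0.94698849] [ 0.70687811 -0.70645815  0.02531934 -0.02447743] 461.3640882606316 325.51192570068014 243.39106674628573
scale 0.76 [247.4, 116.4, 352.5, 240.8] 9017
wedge 0.86 [373.9, 206.7, 399.5, 237.9] 452
wedge 0.55 [270.7, 246.0, 306.1, 295.2] 942
mix_cup 0.75 [216.8, 168.3, 246.1, 194.7] 736
mix_cup 0.56 [247.1, 113.3, 356.0, 236.9] 8976
jar 0.84 [438.3, 199.3, 460.5, 220.5] 315
```

```bash
sed -i "s/    Rm=np.array(p\['rotation'\])$/    Rm=R.from_quat(p['rotation']).as_matrix()/" h.py
python3 - <<'E'
from h import *
a=cv2.imread('pics/top0.png'); cv2.imwrite('pics/topc.png',cv2.resize(a[90:310,190:480],None,fx=2.7,fy=2.7,interpolation=cv2.INTER_CUBIC))
E
```

```text
(no output)
```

View pics/scene0.png

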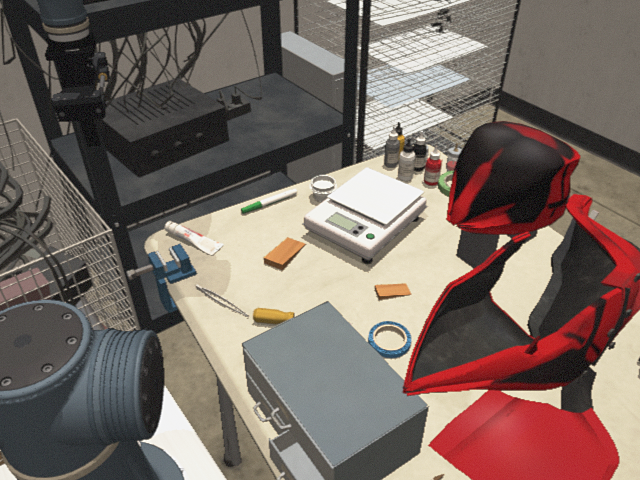

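View pics/topc.png

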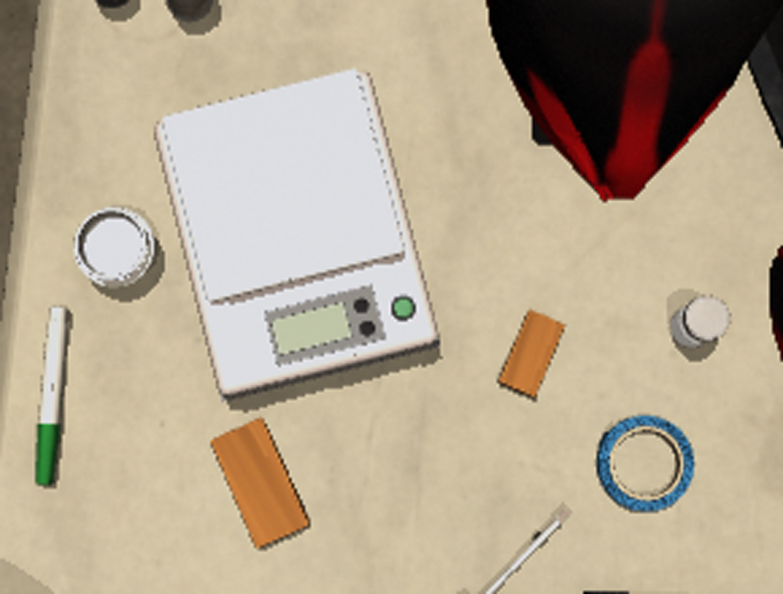

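Run:
```python
from h import *
t=robot.camera('top'); s=robot.camera('scene')
for p in (t,s):
  for r in robot.regions_of(p,'wedge'):
    m=r['pixels'].astype(np.uint8)
    c=np.argwhere(m)[:,::-1]
    w=pix2w(p,c,0.009)[:,:2].astype(np.float32)*1000
    print('wedge',p['shot'],np.mean(c,0),cv2.minAreaRect(w))
  r=robot.regions_of(p,'scale')[0]
  c=np.argwhere(r['pixels'])[:,::-1]
  print('scale',cv2.minAreaRect(pix2w(p,c,0.05)[:,:2].astype(np.float32)*1000))
a=cv2.imread('pics/top0.png'); cv2.imwrite('pics/w.png',cv2.resize(a[215:305,230:360],None,fx=6,fy=6,interpolation=cv2.INTER_CUBIC))
a=cv2.imread('pics/scene0.png'); cv2.imwrite('pics/s.png',cv2.resize(a[160:280,250:440],None,fx=4.2,fy=4.2,interpolation=cv2.INTER_CUBIC))
```

```text
wedge 3 [386.55309735 220.5619469 ] ((572.9490966796875, 84.91653442382812), (31.07351303100586, 62.21058654785156), 65.80950164794922)
wedge 3 [285.7203842  268.90394877] ((474.3356628417969, 290.6440124511719), (90.68909454345703, 44.165279388427734), 23.46338653564453)
scale ((656.9935302734375, 262.51593017578125), (218.60443115234375, 165.88290405273438), 14.46942138671875)
wedge 4 [392.18831169 290.57142857] ((571.1635131835938, 79.90156555175781), (37.00070571899414, 62.33133316040039), 61.86004638671875)
wedge 4 [283.57959184 253.32517007] ((471.6939392089844, 286.0743103027344), (88.82713317871094, 51.561832427978516), 24.070608139038086)
wedge 4 [268.83333333 200.90990991] ((543.1331787109375, 445.6900329589844), (28.675928115844727, 138.626708984375), 87.02902221679688)
scale ((653.4312744140625, 251.4524383544922), (266.67730712890625, 185.17552185058594), 15.718412399291992)
```

View pics/w.png

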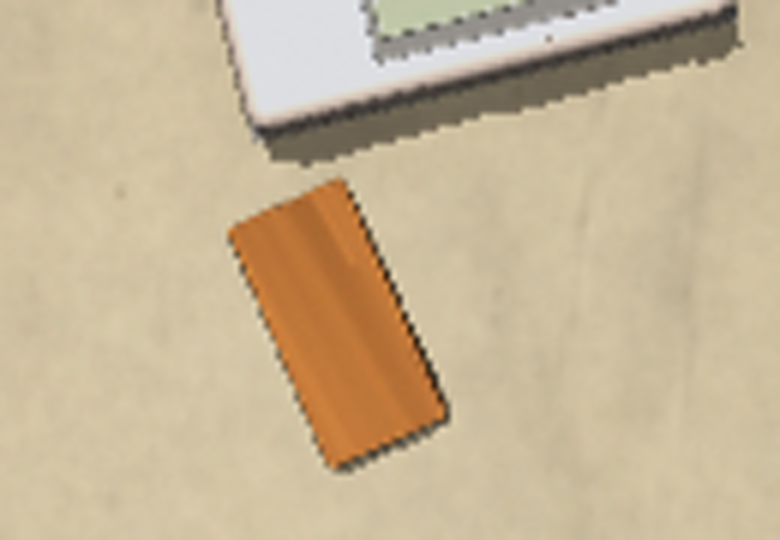

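View pics/s.png

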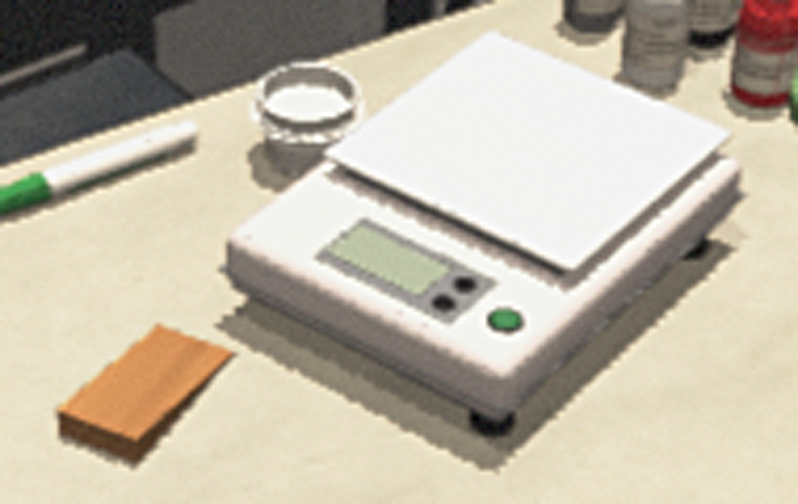

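```bash
cat > fit.py <<'E'
from h import *
from scipy.optimize import minimize
def T(v,pose):
    x,y,a=pose; c,s=np.cos(a),np.sin(a); v=np.asarray(v,float)
    return np.c_[x+c*v[:,0]-s*v[:,1],y+s*v[:,0]+c*v[:,1],v[:,2]]
def box(x0,x1,y0,y1,z0,z1): return [[x,y,z] for x in(x0,x1) for y in(y0,y1) for z in(z0,z1)]
SC=[box(-.105,.105,-.0825,.0825,.02,.053)]
WG=[[[-.045,y,z] for y in(-.022,.022) for z in (0,.016)]+[[.045,y,z] for y in(-.022,.022) for z in (0,.0025)]]
def rend(p,parts,pose,k=4):
    m=np.zeros((480*k,640*k),np.uint8)
    for v in parts:
        q=(w2pix(p,T(v,pose))+.5)*k-.5
        cv2.fillConvexPoly(m,cv2.convexHull(np.round(q).astype(np.int32)),1)
    return cv2.resize(m.astype(np.float32),(640,480),interpolation=cv2.INTER_AREA)
def fit(pm,parts,pose0):
    def f(u):
        pose=[u[0]/1000,u[1]/1000,u[2]/100]
        return sum(np.abs(rend(p,parts,pose)-m).sum()/m.sum() for p,m in pm)
    u0=[pose0[0]*1000,pose0[1]*1000,pose0[2]*100]
    sim=np.array([u0]+[np.array(u0)+d for d in ([8,0,0],[0,8,0],[0,0,6])])
    r=minimize(f,u0,method='Nelder-Mead',options=dict(initial_simplex=sim,xatol=.05,fatol=1e-5,maxiter=200))
    return [r.x[0]/1000,r.x[1]/1000,r.x[2]/100],r.fun
def best(p,name,xy):
    rs=robot.regions_of(p,name); t=w2pix(p,[*xy,.02])[0]
    r=min(rs,key=lambda r:np.hypot(*(np.argwhere(r['pixels']).mean(0)[::-1]-t)))
    return r['pixels'].astype(np.float32)
E
python3 - <<'E'
from fit import *
ps=[robot.camera('top'),robot.camera('scene')]
res={}
for n,parts,p0 in (('wedge',WG,[.474,.29,-.5+.1]),('scale',SC,[.655,.26,.25])):
    if n=='wedge': p0[2]=.41
    pm=[(p,best(p,n,p0[:2])) for p in ps]
    for l in ([pm[0]],[pm[1]],pm):
        r=fit(l,parts,p0); print(n,np.round(r[0],4),r[1])
        if l is not pm[1:]: res[n]=r[0]
    
sc,wg=res['scale'],res['wedge']
print('foot',T([[-.085,.065,.006]],sc),'heel',T([[-.045,0,.008],[.045,0,0]],wg))
for p,n in zip(ps,('top','scene')):
    im=cv2.resize(cv2.cvtColor(p['image'],cv2.COLOR_RGB2BGR),None,fx=4,fy=4)
    for parts,po in ((SC,sc),(WG,wg)):
        q=w2pix(p,T(parts[0],po))*4+2
        for i in range(8):
            for j in range(i):
                if bin(i^j).count('1')==1 : cv2.line(im,tuple(np.int32(q[i])),tuple(np.int32(q[j])),(255,0,0),1)
    q=w2pix(p,T([[-.085,.065,.053],[-.085,.065,.006]],sc))*4+2
    for k in q: cv2.circle(im,tuple(np.int32(k)),4,(0,0,255),-1)
    c=np.int32(w2pix(p,[[.6,.27,.03]])[0]*4); cv2.imwrite(f'pics/ov_{n}.png',im[c[1]-300:c[1]+300,c[0]-390:c[0]+390])
E
```

```text
wedge [0.4754 0.2903 0.4371] 0.12507209181785583
wedge [0.4785 0.2897 0.4261] 0.10224895179271698
wedge [0.4762 0.2902 0.4245] 0.24297159910202026
scale [0.6575 0.2628 0.2569] 0.016032367944717407
scale [0.6636 0.2638 0.2646] 0.059904035180807114
scale [0.6587 0.2631 0.2604] 0.09974545985460281
foot [[0.55986707 0.3039888  0.006     ]] heel [[0.43517054 0.2716855  0.008     ]
 [0.51718174 0.3087552  0.        ]]
```

View pics/ov_top.png

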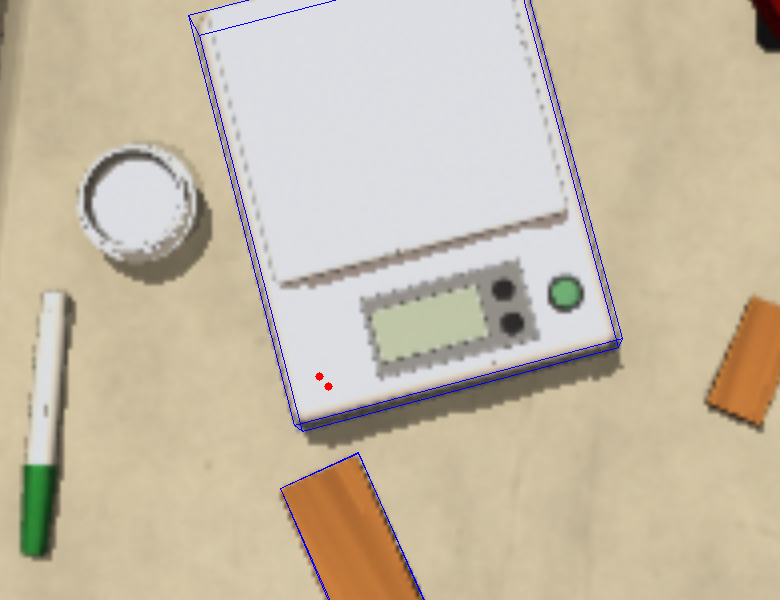

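View pics/ov_scene.png

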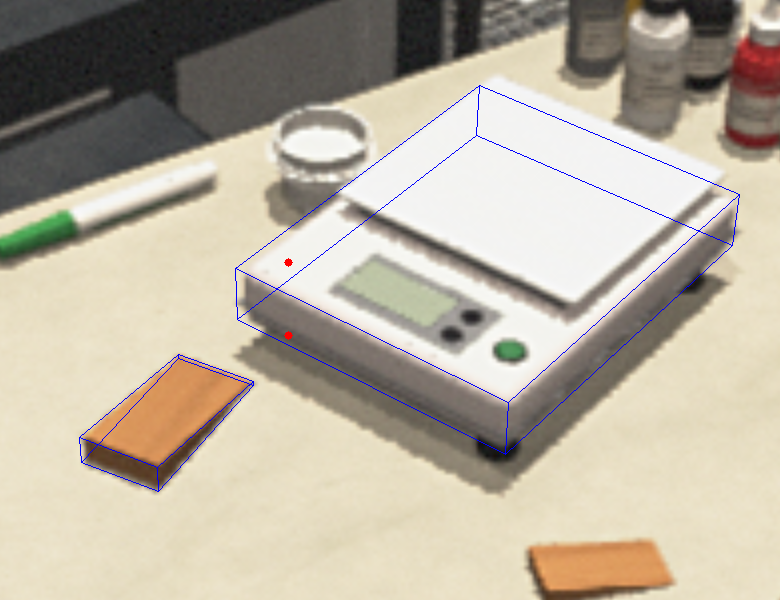

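```bash
cat > mv.py <<'E'
from h import *
def plan(tx,ty,tz,head=None,o=None):
    """shift (mm) in tool axes and turn (deg) to TCP target; head = push heading, tool y made perpendicular"""
    o=o or robot.get_obs(); M=R.from_quat(o['tool_rot']).as_matrix()
    d=M.T@(np.array([tx,ty,tz])-o['position'])*1000
    turn=0
    if head is not None:
        n=np.array([-np.sin(head),np.cos(head),0]); y=M.T@n
        a=np.degrees(np.arctan2(y[2],y[1])); turn=(a+90)%180-90
    print('t',round(o['time'],2),'pos',np.round(o['position'],4),'F',np.round(o['ft_force'],1),'shift',np.round(d,1),'turn',round(turn,1), 'q6',round(o['q'][5],2),'toolaxes x',np.round(M[:,0],3),'y',np.round(M[:,1],3),'z',np.round(M[:,2],3))
if __name__=='__main__':
    import sys
    plan(*map(float,sys.argv[1:]))
E
python3 - <<'E'
from mv import *
h=.26; d=np.array([np.cos(h),np.sin(h)])
b=np.array([.4352,.2717])-d*.035
print(b); plan(*b,.15,h)
E
```

```text
[0.40137635 0.26270218]
t 1.1 pos [0.2518 0.572  0.2476] F [-0.5 -1.2 -1. ] shift [  97.6 -222.8  261.5] turn -38.7 q6 -0.18 toolaxes x [ 0.  0. -1.] y [0.403 0.915 0.   ] z [ 0.915 -0.403  0.   ]
```

Emit:
move_arm(
  commands=[
    [1,0,-26,30,-6],
    [1,0,-52,61,-12],
    [1,0,-78,91,-18],
    [1,0,-104,122,-24],
    [1,0,-130,152,-30],
    [1,0,-156,183,-36],
    [1,0,-190,222,-38.7],
    [1,0,-222.8,261.5,-38.7],
  ],
  newtons=20,
)

```text
time: 1.77
position: [0.3929, 0.279, 0.2478]
tool_rot: [-0.093, 0.701, 0.093, 0.701]
ft_force: [1.3, 0.4, -0.3]
grip_width: 0.0416
```

```bash
python3 mv.py .4014 .2627 .10 .26
```

```text
t 1.77 pos [0.3929 0.279  0.2478] F [ 1.3  0.4 -0.3] shift [147.8 -18.    3.9] turn 0.2 q6 -1.45 toolaxes x [ 0.001  0.    -1.   ] y [-0.26   0.966  0.   ] z [0.966 0.26  0.001]
```

Emit:
move_arm(
  commands=[
    [1,0,0,0,0],
    [1,40,0,0,0],
    [1,80,0,0,0],
    [1,120,0,0,0],
    [1,150,0,0,0],
    [1,150,0,0,0],
    [1,150,0,0,0],
  ],
)

```text
time: 2.35
position: [0.3916, 0.2807, 0.0966]
tool_rot: [-0.092, 0.702, 0.092, 0.7]
ft_force: [0.8, 0.8, 0.5]
grip_width: 0.0016
```

```bash
python3 mv.py .4014 .2627 .03 .26
python3 - <<'E'
from h import *
p=robot.camera('wrist'); save(p,'wr1'); p=robot.camera('top'); save(p,'top1')
E
```

```text
t 2.35 pos [0.3916 0.2807 0.0966] F [0.8 0.8 0.5] shift [ 66.6 -19.9   5.1] turn 0.0 q6 -1.44 toolaxes x [-0.004 -0.001 -1.   ] y [-0.258  0.966 -0.   ] z [ 0.966  0.258 -0.004]
```

View pics/wr1.png

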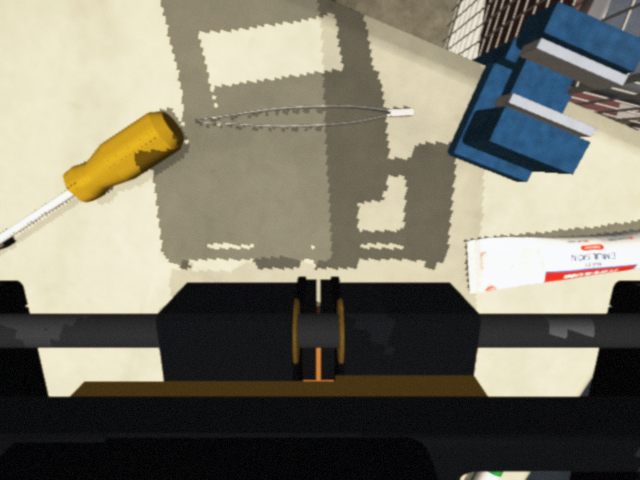

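Run:
```python
import cv2
a=cv2.imread('pics/top1.png'); cv2.imwrite('pics/top1c.png',cv2.resize(a[150:400,160:480],None,fx=2.4,fy=2.4))
```

```text
(no output)
```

View pics/top1c.png

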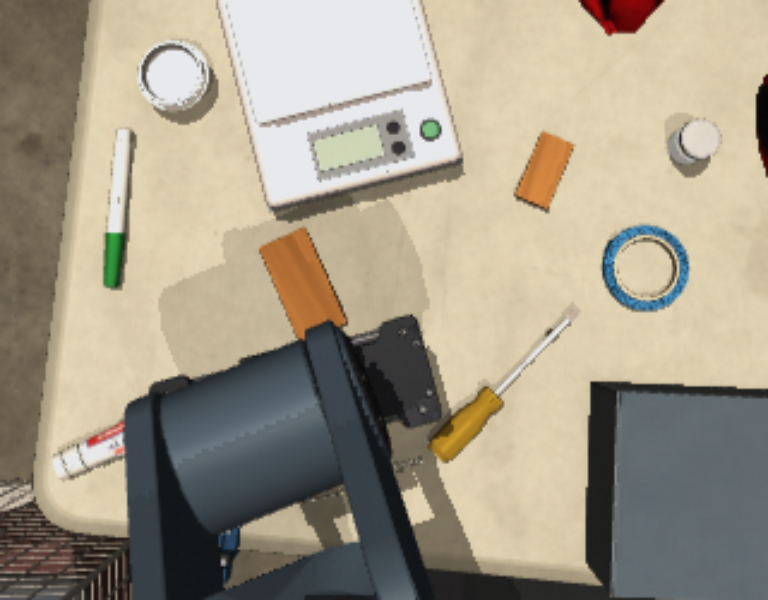

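```bash
python3 mv.py .4057 .266 .029 .26
python3 - <<'E'
from h import *
s=robot.camera('scene'); print(pix2w(s,[[197,288],[248,317],[290,318],[245,350]],0.003))
E
```

```text
t 2.45 pos [0.3935 0.2815 0.099 ] F [-0.3  1.2 -0. ] shift [ 70.  -18.2   7.5] turn 0.1 q6 -1.44 toolaxes x [ 0.003  0.001 -1.   ] y [-0.258  0.966  0.   ] z [0.966 0.258 0.003]
[[0.2917134  0.30441592 0.003     ]
 [0.32916792 0.18641564 0.003     ]
 [0.38657269 0.14047991 0.003     ]
 [0.286735   0.12635137 0.003     ]]
```

Emit:
move_arm(
  commands=[
    [1,0,-9,4,0],
    [1,0,-18,7.5,0],
    [1,25,-18,7.5,0],
    [1,45,-18,7.5,0],
    [1,60,-18,7.5,0],
    [1,69,-18,7.5,0],
    [1,69,-18,7.5,0],
    [1,69,-18,7.5,0],
  ],
)

```text
time: 3.17
position: [0.405, 0.265, 0.0289]
tool_rot: [-0.092, 0.701, 0.092, 0.701]
ft_force: [0.2, 0.1, 0.1]
grip_width: 0.0002
```

```bash
python3 mv.py .4258 .2715 .029 .26
```

```text
t 3.17 pos [0.405  0.265  0.0289] F [0.2 0.1 0.1] shift [-0.1  0.9 21.8] turn 0.0 q6 -1.48 toolaxes x [ 0.001  0.    -1.   ] y [-0.257  0.966 -0.   ] z [0.966 0.257 0.001]
```

Emit:
move_arm(
  commands=[
    [1,0,1,10,0],
    [1,0,1,18,0],
    [1,0,1,22,0],
    [1,0,1,26,0],
    [1,0,1,30,0],
    [1,0,1,34,0],
    [1,0,1,38,0],
    [1,0,1,38,0],
  ],
)

```text
time: 3.83
position: [0.442, 0.2764, 0.0286]
tool_rot: [-0.092, 0.7, 0.092, 0.702]
ft_force: [0.1, 0.4, 0.2]
grip_width: 0.0004
```

```bash
python3 mv.py .4258 .2715 .029 .26
cat > chk.py <<'E'
from fit import *
import sys
n=sys.argv[1]
p=robot.camera('top'); s=robot.camera('scene'); save(p,'t'+n); save(s,'s'+n)
for q,nm in ((p,'t'),(s,'s')):
    c=np.int32(w2pix(q,[[.5,.29,.02]])[0]); a=cv2.cvtColor(q['image'],cv2.COLOR_RGB2BGR)[c[1]-60:c[1]+60,c[0]-80:c[0]+80]
    cv2.imwrite(f'pics/{nm}{n}c.png',cv2.resize(a,None,fx=4.5,fy=4.5,interpolation=cv2.INTER_CUBIC))
r=fit([(p,best(p,'scale',(.655,.26)))],SC,[.6575,.2628,.257]); print('scale',np.round(r[0],4),r[1])
E
python3 chk.py 2
```

```text
t 3.83 pos [0.442  0.2764 0.0286] F [0.1 0.4 0.2] shift [ -0.4  -0.6 -17. ] turn 0.0 q6 -1.49 toolaxes x [ 0.002  0.001 -1.   ] y [-0.258  0.966  0.   ] z [0.966 0.258 0.002]
scale [0.6582 0.2625 0.2584] 0.01885908469557762
```

View pics/t2c.png

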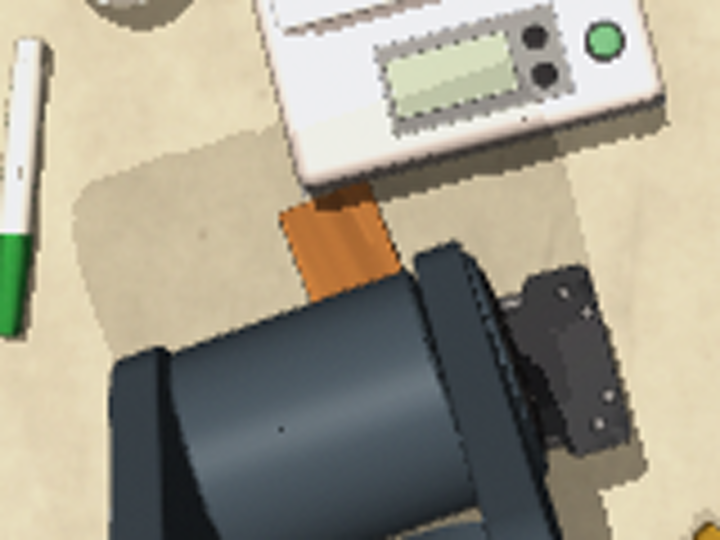

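View pics/s2c.png

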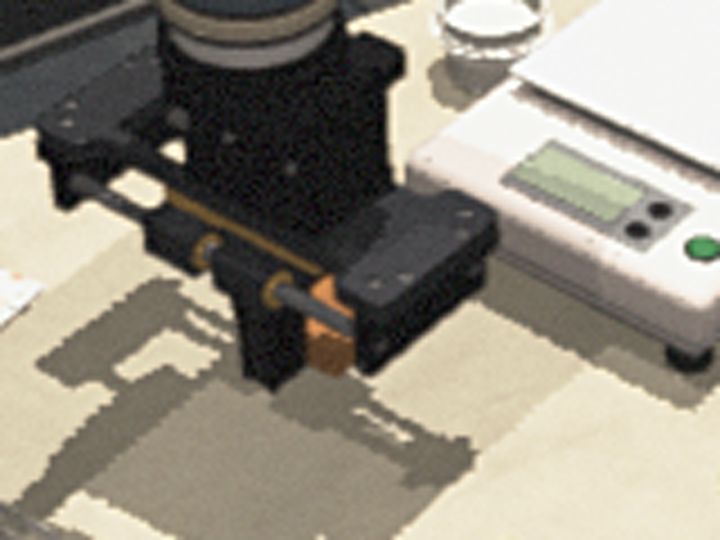

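```bash
cat > edge.py <<'E'
from h import *
def crop2w(p,uv,z):
    c=np.int32(w2pix(p,[[.5,.29,.02]])[0]); uv=(np.array(uv,float)+.5)/4.5-.5+[c[0]-80,c[1]-60]
    return np.vstack([pix2w(p,u,zz) for u,zz in zip(uv,z)])
E
python3 - <<'E'
from edge import *
p=robot.camera('top')
w=crop2w(p,[[281,215],[312,302],[368,186],[401,268]],[.0025,.009,.0035,.0095])
print(np.round(w,4))
for a,b in((0,1),(2,3)):
    d=w[a]-w[b]; print(np.arctan2(d[1],d[0]))
E
```

```text
[[0.5284 0.3299 0.0025]
 [0.4886 0.3147 0.009 ]
 [0.5416 0.2902 0.0035]
 [0.5039 0.2746 0.0095]]
0.3640928059942549
0.39362846050874645
```

Emit:
move_arm(
  commands=[
    [1,0,0,3,2],
    [1,0,0,6,4],
    [1,0,0,9,5],
    [1,0,0,12,5],
    [1,0,0,15,5],
    [1,0,0,18,5],
    [1,0,0,18,5],
  ],
)

```text
time: 4.62
position: [0.4592, 0.2809, 0.0286]
tool_rot: [-0.061, 0.704, 0.061, 0.705]
ft_force: [0.8, 0.7, -0.4]
grip_width: 0.0003
```

```bash
python3 mv.py .4258 .2715 .029 .26; python3 chk.py 3
```

```text
t 4.62 pos [0.4592 0.2809 0.0286] F [ 0.8  0.7 -0.4] shift [ -0.5  -3.5 -34.5] turn -4.9 q6 -1.4 toolaxes x [ 0.001  0.    -1.   ] y [-0.173  0.985  0.   ] z [0.985 0.173 0.001]
scale [0.6577 0.2636 0.2512] 0.028882145881652832
```

View pics/t3c.png

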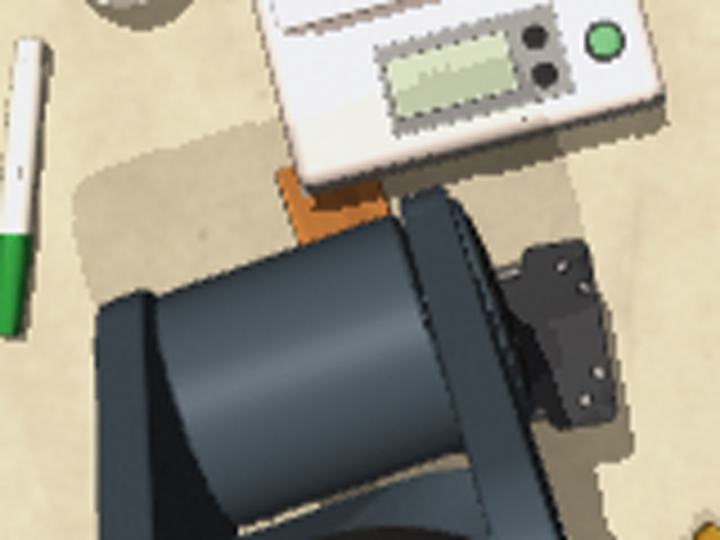

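View pics/s3c.png

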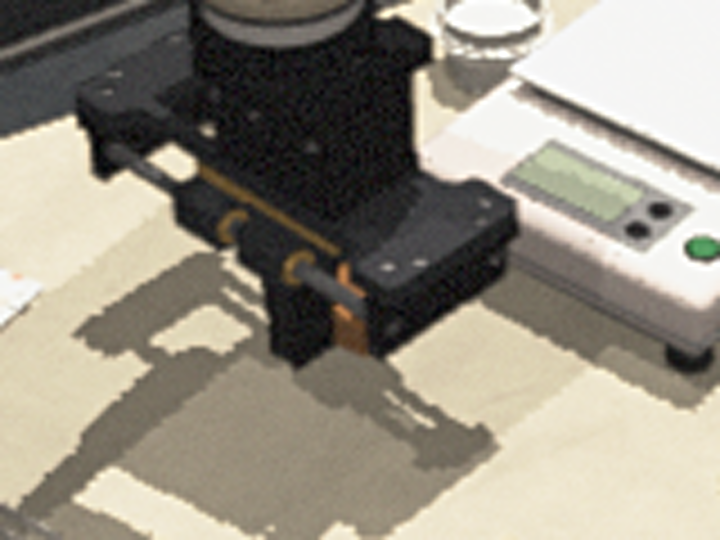

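Run:
```python
from edge import *
p=robot.camera('top')
w=crop2w(p,[[277,172],[301,244],[376,178],[390,215]],[.0025,.008,.0085,.0115])
print(np.round(w,4))
for a,b in((0,1),(2,3)):
    d=w[a]-w[b]; print(np.arctan2(d[1],d[0]))
a=(p['image'][200:260,270:330])
q=w2pix(p,[[.4592+.0094,.2809+.0016,.016]]);print(q)
cv2.imwrite('pics/z.png',cv2.resize(p['image'][215:265,270:340,::-1],None,fx=11,fy=11,interpolation=cv2.INTER_CUBIC))
```

```text
[[0.5481 0.3319 0.0025]
 [0.5149 0.32   0.008 ]
 [0.5449 0.2862 0.0085]
 [0.5278 0.2795 0.0115]]
0.34332552119055076
0.37289640826568665
[[289.47958166 271.545804  ]]
```

View pics/z.png

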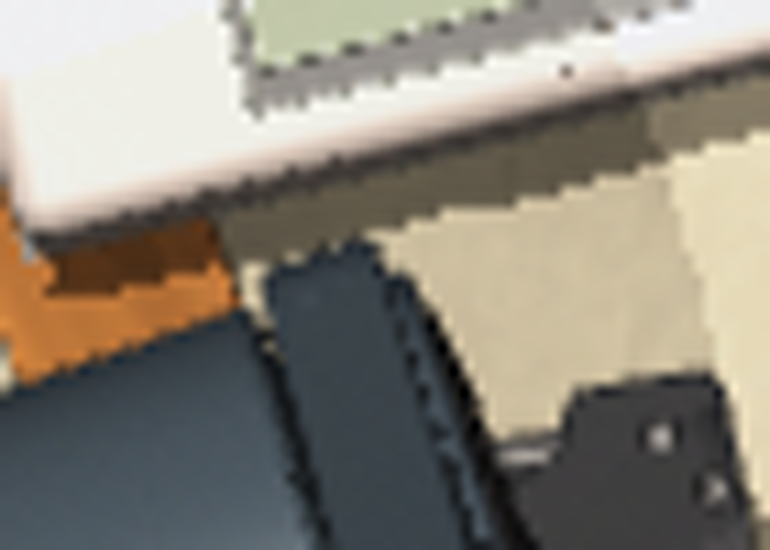

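```bash
python3 mv.py .4592 .2728 .029 .33
```

```text
t 4.82 pos [0.458  0.2806 0.0285] F [-0.2  0.  -0.4] shift [-0.5 -7.9 -0.2] turn -9.0 q6 -1.4 toolaxes x [-0. -0. -1.] y [-0.173  0.985 -0.   ] z [ 0.985  0.173 -0.   ]
```

Emit:
move_arm(
  commands=[
    [1,0,0,-8,0],
    [1,0,0,-8,0],
    [1,0,-8,-8,-5],
    [1,0,-8,-8,-9],
    [1,0,-8,-4,-9],
    [1,0,-8,-1,-9],
    [1,0,-8,-1,-9],
  ],
)

```text
time: 5.4
position: [0.4597, 0.273, 0.0287]
tool_rot: [-0.116, 0.697, 0.116, 0.698]
ft_force: [0.1, -0.5, 0.3]
grip_width: 0.0002
```

```bash
python3 mv.py .4592 .2728 .029 .33
```

```text
t 5.4 pos [0.4597 0.273  0.0287] F [ 0.1 -0.5  0.3] shift [-0.3 -0.  -0.6] turn -0.1 q6 -1.57 toolaxes x [ 0.002  0.001 -1.   ] y [-0.323  0.946 -0.   ] z [0.946 0.323 0.002]
```

Emit:
move_arm(
  commands=[
    [1,0,0,3,0],
    [1,0,0,6,0],
    [1,0,0,9,0],
    [1,0,0,12,0],
    [1,0,0,15,0],
    [1,0,0,18,0],
    [1,0,0,20,0],
  ],
)

```text
time: 5.98
position: [0.478, 0.2793, 0.0285]
tool_rot: [-0.116, 0.697, 0.116, 0.698]
ft_force: [0.2, -0.0, 0.4]
grip_width: 0.0006
```

```bash
python3 mv.py .4592 .2728 .029 .33; python3 chk.py 4
```

```text
t 5.98 pos [0.478  0.2793 0.0285] F [ 0.2 -0.   0.4] shift [ -0.5  -0.1 -19.9] turn 0.0 q6 -1.57 toolaxes x [ 0.  0. -1.] y [-0.324  0.946 -0.   ] z [0.946 0.324 0.   ]
scale [0.6582 0.263  0.2511] 0.04161408916115761
```

View pics/t4c.png

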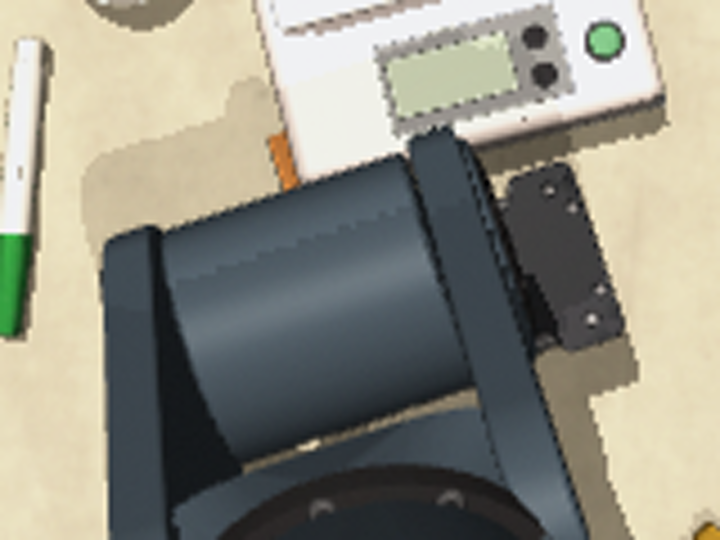

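View pics/s4c.png

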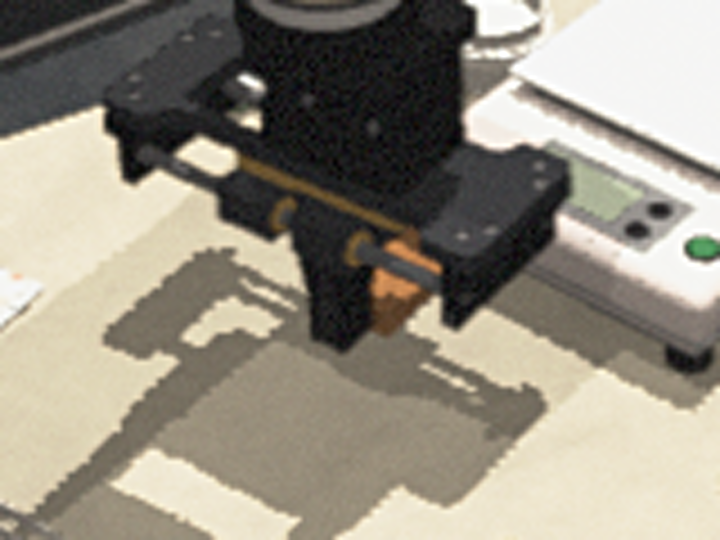

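Emit:
move_arm(
  commands=[
    [1,0,0,1,0],
    [1,0,0,2,0],
    [1,0,0,3,0],
    [1,0,0,4,0],
    [1,0,0,4,0],
  ],
)

```text
time: 6.55
position: [0.4815, 0.2805, 0.0285]
tool_rot: [-0.116, 0.697, 0.116, 0.698]
ft_force: [0.1, -0.6, -0.0]
grip_width: 0.0001
```

Emit:
move_arm(
  commands=[
    [1,0,0,1,0],
    [1,0,0,1.5,0],
    [1,0,0,1.5,0],
  ],
)

```text
time: 6.8
position: [0.4829, 0.281, 0.0286]
tool_rot: [-0.116, 0.697, 0.116, 0.698]
ft_force: [-0.0, -0.3, 0.1]
grip_width: 0.0004
```

Emit:
move_arm(
  commands=[
    [1,0,0,1,0],
    [1,0,0,1,0],
  ],
)

```text
time: 6.97
position: [0.4838, 0.2813, 0.0286]
tool_rot: [-0.116, 0.697, 0.116, 0.698]
ft_force: [0.9, -0.2, -0.2]
grip_width: 0.0003
```

Emit:
move_arm(
  commands=[
    [1,0,0,1,0],
    [1,0,0,1,0],
  ],
)

```text
time: 7.13
position: [0.4848, 0.2816, 0.0286]
tool_rot: [-0.116, 0.697, 0.116, 0.698]
ft_force: [0.3, 0.4, 0.3]
grip_width: 0.0008
```

Emit:
move_arm(
  commands=[
    [1,0,0,1,0],
    [1,0,0,1,0],
  ],
)

```text
time: 7.3
position: [0.4856, 0.2819, 0.0285]
tool_rot: [-0.116, 0.698, 0.116, 0.697]
ft_force: [-0.5, 0.2, -0.5]
grip_width: 0.0009
```

Emit:
move_arm(
  commands=[
    [1,0,0,0.7,0],
    [1,0,0,0.7,0],
  ],
)

```text
time: 7.47
position: [0.4858, 0.282, 0.0285]
tool_rot: [-0.116, 0.698, 0.116, 0.697]
ft_force: [-1.1, -0.8, -0.5]
grip_width: 0.0004
```

Emit:
move_arm(
  commands=[
    [1,0,0,0.5,0],
    [1,0,0,0.5,0],
  ],
)

```text
time: 7.63
position: [0.486, 0.2821, 0.0285]
tool_rot: [-0.116, 0.698, 0.116, 0.697]
ft_force: [-1.5, -0.5, 1.4]
grip_width: 0.0004
```

Emit:
move_arm(
  commands=[
    [1,0,0,0,0],
    [1,0,0,0,0],
  ],
)

```text
time: 7.8
position: [0.4861, 0.2821, 0.0285]
tool_rot: [-0.116, 0.698, 0.116, 0.697]
ft_force: [-1.6, 0.6, 2.4]
grip_width: 0.0003
```

```bash
python3 chk.py 5; python3 mv.py .4592 .2728 .029 .33
```

```text
scale [0.659  0.2625 0.2445] 0.07865168899297714
t 7.95 pos [0.4862 0.2822 0.0285] F [-2.1 -0.2  1.6] shift [ -0.5  -0.1 -28.6] turn 0.0 q6 -1.57 toolaxes x [-0.001 -0.    -1.   ] y [-0.325  0.946 -0.   ] z [ 0.946  0.325 -0.001]
```

View pics/t5c.png

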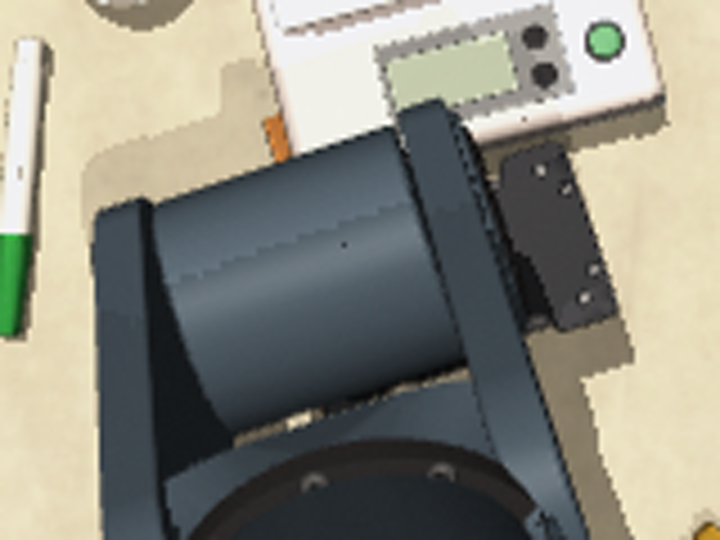

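Emit:
move_arm(
  commands=[
    [1,0,0,0.5,0],
    [1,0,0,0.5,0],
    [1,0,0,0.5,0],
  ],
)

```text
time: 8.2
position: [0.4865, 0.2823, 0.0285]
tool_rot: [-0.116, 0.698, 0.116, 0.697]
ft_force: [-3.2, -1.0, 2.0]
grip_width: 0.0004
```

Emit:
move_arm(
  commands=[
    [1,0,0,0.5,0],
    [1,0,0,0.5,0],
    [1,0,0,0.5,0],
  ],
)

```text
time: 8.45
position: [0.4868, 0.2824, 0.0285]
tool_rot: [-0.116, 0.698, 0.116, 0.697]
ft_force: [-4.5, -1.6, 3.0]
grip_width: 0.0003
```

Emit:
move_arm(
  commands=[
    [1,0,0,0.4,0],
    [1,0,0,0.4,0],
    [1,0,0,0.4,0],
  ],
)

```text
time: 8.7
position: [0.487, 0.2824, 0.0285]
tool_rot: [-0.116, 0.698, 0.116, 0.697]
ft_force: [-5.1, -1.5, 3.4]
grip_width: 0.0007
```

```bash
python3 chk.py 6
```

```text
scale [0.659  0.2623 0.2447] 0.08105921000242233
```

View pics/t6c.png

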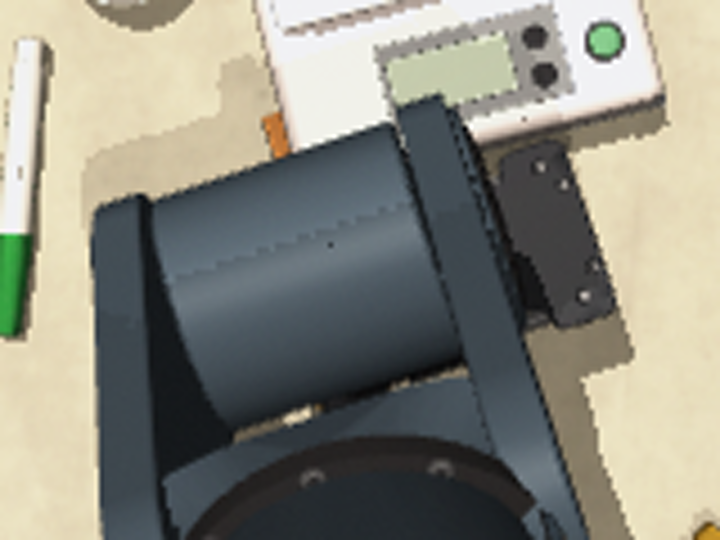

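Emit:
move_arm(
  commands=[
    [1,0,0,-10,0],
    [1,0,0,-25,0],
    [1,0,0,-30,0],
    [1,-30,0,-30,0],
    [1,-65,0,-30,0],
    [1,-85,0,-30,0],
    [1,-85,0,-30,0],
  ],
)

```text
time: 9.43
position: [0.4645, 0.2747, 0.118]
tool_rot: [-0.116, 0.693, 0.117, 0.702]
ft_force: [1.1, -0.7, 0.8]
grip_width: 0.0007
```

```bash
python3 chk.py 7
python3 - <<'E'
from fit import *
from mv import plan
f=T([[-.085,.065,.053]],[.6578,.2629,.257])[0]; print(f)
plan(f[0],f[1],.115,.257)
E
```

```text
scale [0.6586 0.2633 0.2584] 0.021656367927789688
[0.55906995 0.30415988 0.053     ]
t 9.58 pos [0.4606 0.2733 0.1136] F [ 0.6 -0.5 -0.5] shift [ -1.2  -2.7 103.2] turn 4.2 q6 -1.57 toolaxes x [ 0.002  0.001 -1.   ] y [-0.324  0.946  0.   ] z [0.946 0.324 0.002]
```

View pics/t7c.png

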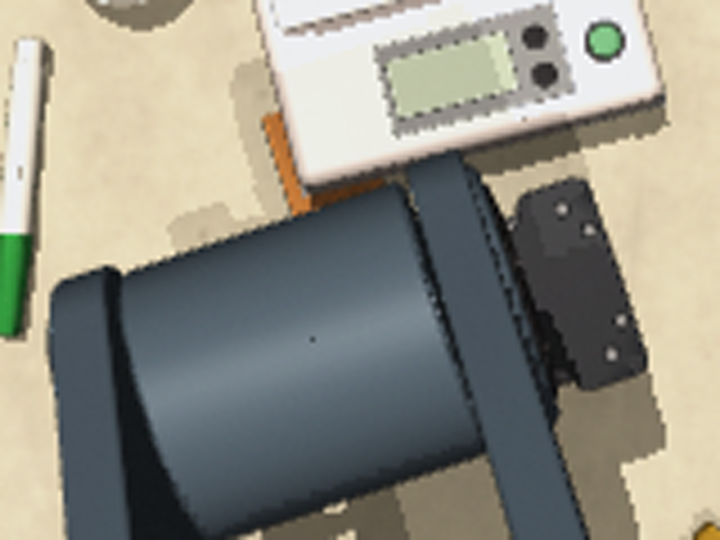

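View pics/s7c.png

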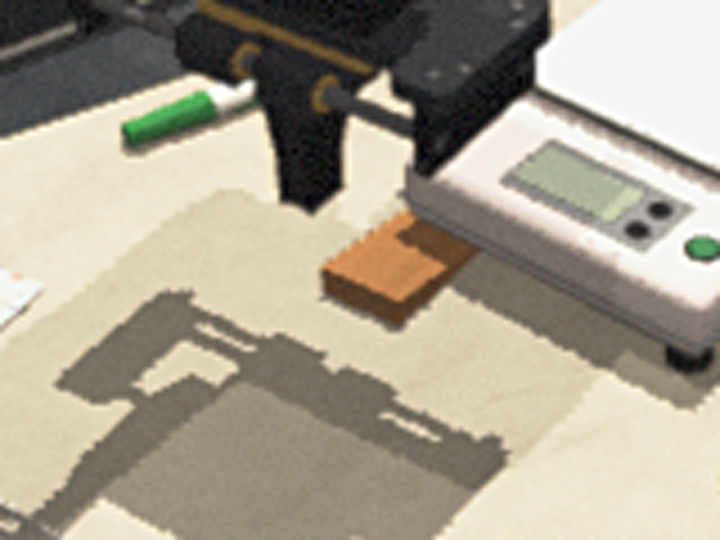

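Emit:
move_arm(
  commands=[
    [1,0,-0.5,20,1],
    [1,0,-1,45,2],
    [1,0,-2,70,3],
    [1,0,-2.5,90,4.2],
    [1,0,-2.7,103,4.2],
    [1,0,-2.7,103,4.2],
    [1,0,-2.7,103,4.2],
  ],
)

```text
time: 10.17
position: [0.5573, 0.3035, 0.1116]
tool_rot: [-0.091, 0.702, 0.09, 0.7]
ft_force: [-0.0, -0.3, -0.3]
grip_width: 0.0007
```

```bash
python3 mv.py .5591 .3042 .081 .257;python3 chk.py 8
```

```text
t 10.17 pos [0.5573 0.3035 0.1116] F [-0.  -0.3 -0.3] shift [30.6  0.2  2. ] turn -0.0 q6 -1.5 toolaxes x [-0.003 -0.001 -1.   ] y [-0.254  0.967 -0.   ] z [ 0.967  0.254 -0.003]Traceback (most recent call last):
  File "chk.py", line 8, in <module>
    r=fit([(p,best(p,'scale',(.655,.26)))],SC,[.6575,.2628,.257]); print('scale',np.round(r[0],4),r[1])
              ~~~~^^^^^^^^^^^^^^^^^^^^^^
  File "fit.py", line 25, in best
    r=min(rs,key=lambda r:np.hypot(*(np.argwhere(r['pixels']).mean(0)[::-1]-t)))
ValueError: min() iterable argument is empty
```

View pics/s8c.png

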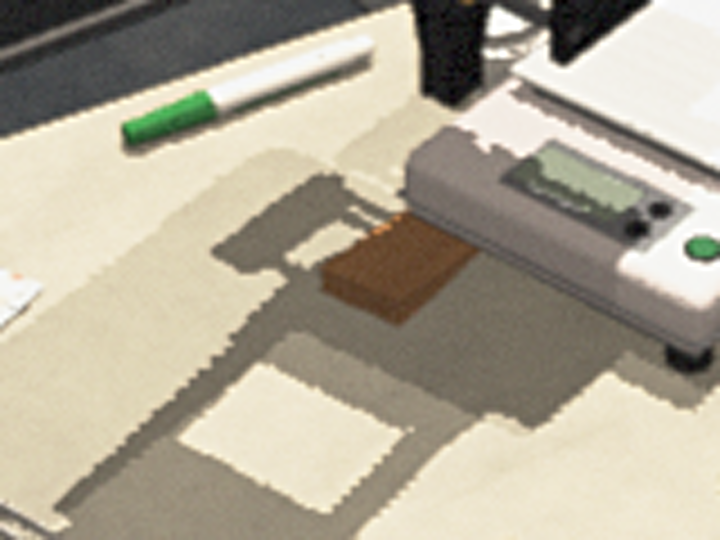

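Emit:
move_arm(
  commands=[
    [1,10,0.2,2,0],
    [1,20,0.2,2,0],
    [1,27,0.2,2,0],
    [1,30,0.2,2,0],
    [1,31.5,0.2,2,0],
    [1,31.5,0.2,2,0],
  ],
)

```text
time: 10.82
position: [0.5594, 0.3044, 0.0813]
tool_rot: [-0.091, 0.702, 0.091, 0.701]
ft_force: [0.7, 0.2, 0.4]
grip_width: 0.0004
```

Emit:
move_arm(
  commands=[
    [1,1,0,0,0],
    [1,1,0,0,0],
  ],
)

```text
time: 10.98
position: [0.56, 0.3046, 0.0812]
tool_rot: [-0.091, 0.701, 0.091, 0.701]
ft_force: [-0.5, -0.8, 0.6]
grip_width: 0.0007
```

```bash
python3 mv.py .5591 .3042 .078 .257
python3 - <<'E'
from h import *
for n in('scene','top'):
    p=robot.camera(n); save(p,n+'9')
    c=np.int32(w2pix(p,[[.56,.30,.05]])[0]); cv2.imwrite(f'pics/{n}9c.png',cv2.resize(p['image'][c[1]-60:c[1]+60,c[0]-80:c[0]+80,::-1],None,fx=4.5,fy=4.5,interpolation=cv2.INTER_CUBIC))
E
```

```text
t 10.98 pos [0.56   0.3046 0.0812] F [-0.5 -0.8  0.6] shift [ 3.2 -0.2 -1. ] turn 0.0 q6 -1.5 toolaxes x [ 0.001  0.    -1.   ] y [-0.254  0.967  0.   ] z [0.967 0.254 0.001]
```

View pics/scene9c.png

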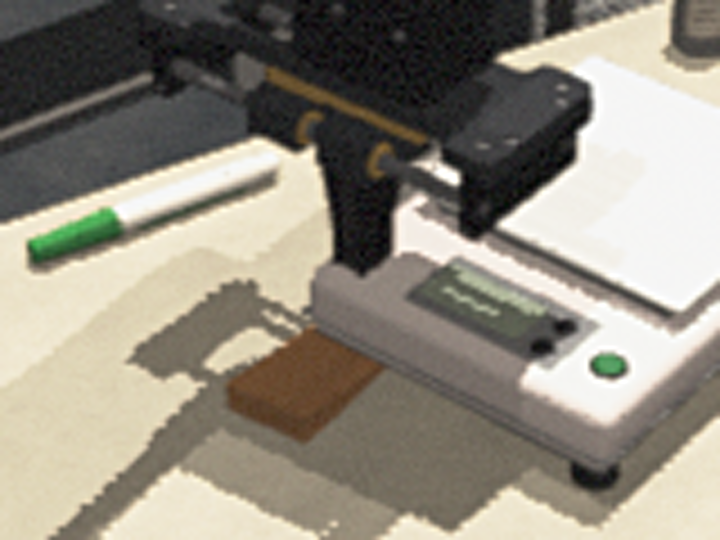

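Emit:
move_arm(
  commands=[
    [1,1,0,-1,0],
    [1,2,0,-1,0],
    [1,2,0,-1,0],
  ],
)

```text
time: 11.33
position: [0.5587, 0.3042, 0.079]
tool_rot: [-0.091, 0.701, 0.091, 0.701]
ft_force: [1.0, 0.3, 0.5]
grip_width: 0.0006
```

Emit:
move_arm(
  commands=[
    [1,1,0,0,0],
    [1,1,0,0,0],
  ],
)

```text
time: 11.5
position: [0.5589, 0.3044, 0.0785]
tool_rot: [-0.091, 0.701, 0.091, 0.701]
ft_force: [-0.7, -0.5, 2.6]
grip_width: 0.0004
```

Emit:
move_arm(
  commands=[
    [1,0.6,0,0,0],
    [1,0.6,0,0,0],
  ],
)

```text
time: 11.67
position: [0.5589, 0.3044, 0.0784]
tool_rot: [-0.091, 0.701, 0.091, 0.701]
ft_force: [-0.4, 0.4, 6.8]
grip_width: 0.0003
```

Emit:
move_arm(
  commands=[
    [1,0.7,0,0,0],
    [1,0.7,0,0,0],
    [1,0.7,0,0,0],
  ],
)

```text
time: 11.92
position: [0.5589, 0.3044, 0.0783]
tool_rot: [-0.091, 0.701, 0.091, 0.701]
ft_force: [-3.6, -1.0, 9.4]
grip_width: 0.0004
```

Emit:
move_arm(
  commands=[
    [1,0.5,0,0,0],
    [1,0.5,0,0,0],
    [1,0.5,0,0,0],
  ],
)

```text
time: 12.17
position: [0.5588, 0.3044, 0.0782]
tool_rot: [-0.091, 0.701, 0.091, 0.701]
ft_force: [-2.6, -1.3, 11.1]
grip_width: 0.0003
```

Emit:
move_arm(
  commands=[
    [1,0.4,0,0,0],
    [1,0.8,0,-0.3,0],
    [1,0.8,0,-0.3,0],
    [1,0.8,0,-0.3,0],
  ],
)

```text
time: 12.5
position: [0.5588, 0.3044, 0.0781]
tool_rot: [-0.091, 0.701, 0.091, 0.702]
ft_force: [-3.9, -1.0, 15.4]
grip_width: 0.0002
```

Emit:
move_arm(
  commands=[
    [1,0,0,0,0],
    [1,0,0,0,0],
    [1,0,0,0,0],
    [1,0,0,0,0],
    [1,0,0,0,0],
    [1,0,0,0,0],
  ],
)

```text
time: 13.0
position: [0.5588, 0.3044, 0.0781]
tool_rot: [-0.091, 0.701, 0.091, 0.702]
ft_force: [-2.7, -1.6, 15.6]
grip_width: 0.0002
```

```bash
python3 mv.py .5591 .3042 .078 .257
python3 - <<'E'
from h import *
for n in('scene','top'):
    p=robot.camera(n); save(p,n+'10')
    c=np.int32(w2pix(p,[[.56,.30,.05]])[0]); cv2.imwrite(f'pics/{n}10c.png',cv2.resize(p['image'][c[1]-60:c[1]+60,c[0]-80:c[0]+80,::-1],None,fx=4.5,fy=4.5,interpolation=cv2.INTER_CUBIC))
print(np.round([robot.get_obs()['ft_force'] for _ in range(1)],1))
E
```

```text
t 13.0 pos [0.5588 0.3044 0.0781] F [-2.7 -1.6 15.6] shift [ 0.1 -0.3  0.3] turn 0.0 q6 -1.5 toolaxes x [ 0.001  0.    -1.   ] y [-0.255  0.967  0.   ] z [0.967 0.255 0.001]
[[-3.7 -0.7 14.1]]
```

View pics/scene10c.png

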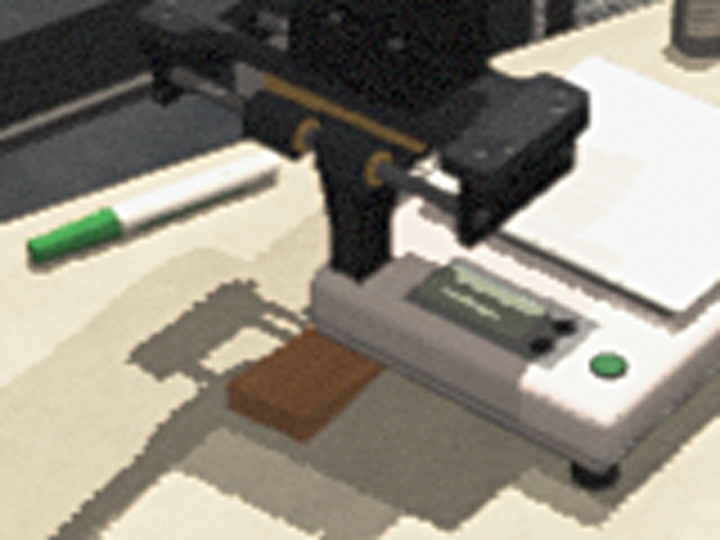

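View pics/top10.png

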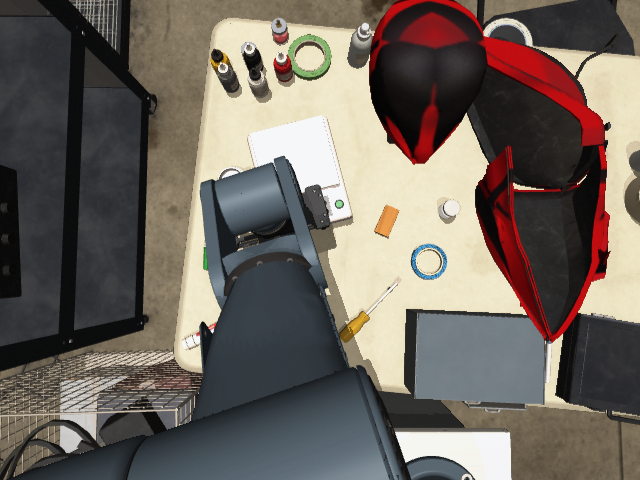

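The fingertips press on the corner patch, around (360,270) in the crop. The wedge is in the same place as before the press, around (305,385), and the scale has not dipped or shifted. The press reads a steady 15 N, so I'm handing in.

```bash
python3 -c "
from rig import robot
print(robot.hand_in())"
```

```text
the job is handed in; nothing more can be done
None
```

I pushed the larger wedge under the scale's bare front left foot and handed in while still pressing about 15 N on the corner above it. It took about 13 s of the 42 s allowed.

- **Which wedge:** it measured 90 x 44 mm, matching the size given. The look-alike, about 62 x 31 mm, was not touched.
- **Pushing:** I pushed with closed fingers on the heel face and turned the wedge slightly on the way so it pointed at the foot. The force rose from about 0 to about 5 N where the wedge should meet the foot, and I stopped there. I then drew the fingers back, and the wedge stayed in place.
- **Scale position:** a camera fit after I backed off put the scale within about 1 mm of where it started.
- **Pressing:** contact came at a tip height of about 53.5 mm, so the corner was level. Going from about 3 N to 15 N it sank only about 0.4 mm. Without the wedge, about 3 N would have rocked it down 6 mm.

**Less certain checks:**
- The foot hides the final contact. I estimate it sits about 2–4 mm off the wedge's centre line, with the wedge turned about 0.1 rad from the scale's axis.
- About 3–4 N of sideways force remained during the press, with no movement seen.
- While the arm covered part of the scale, the overhead fits of it were poorer and one found no scale at all. For the pressing stage I relied on the scene camera and the force readings instead.

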